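# Clamp the cover of a pressure filter holder

## Task

Close the clamp of the filter holder on the bench: with the back of a finger, push the clamp strap round over the vessel's cover until it stops against its post, then push the cam lever over and fully down so that the foot presses on the cover. It is done by pushing only: do not lift the cover off, and leave the glassware where it stands.

Things in the scene. Friction and masses are not known exactly. Their poses are not given: they have to be found in the camera images.
- filter_unit: bench filter holder, bolted down: grey base plate 250 x 120 x 15 mm with a round steel vessel (80 mm diameter, rim 75 mm above the bench). Origin: on the bench, on the vessel's axis. x points from the vessel to the strap's pillar (24 mm diameter; its axis at x = 75 mm); z up. Stop post, 14 mm diameter, 110 mm high, at x = -60, y = -19.5 mm. Brass outlet low on the -y side.
- strap (a joint): clamp strap's angle about the pillar's upright axis. 0: over the cover, against the stop post, pointing from the pillar along the unit's -x. Grows as it swings away, clockwise seen from above, to the unit's +y (at 1.57 it points along +y). Parked at 0.9 to 1.35; stays where left; ends at 1.7. Takes about 1.5 N at the strap's end.
- strap_end (a point): middle of the strap's section, 150 mm from the pillar's axis, 20 mm from the free end. The strap is a level steel bar 24 mm wide, 12 mm thick, 102 to 114 mm above the bench, reaching 170 mm from the pillar's axis; 75 mm from that axis it carries the lever between two cheeks (32 mm over both, tops 138 mm above the bench).
- lever (a joint): cam lever's angle about its level hinge across the strap, 75 mm from the pillar's axis, 130 mm above the bench. Moves in the upright plane along the strap. 0: leans 25 degrees from upright towards the pillar; grows as it is pushed over away from the pillar: 0.44 upright, 1.92 fully down (end stop), along the strap, 5 degrees above level. Starts at 0 to 0.35; stays where left; about 3 N at the tip.
- lever_tip (a point): point on the lever's centre line 85 mm from its hinge, 10 mm from the lever's end. The lever is a bar 14 mm wide and 9 mm thick, its outer 55 mm a grey plastic grip 18 mm wide (across the strap) and 12 mm thick; total length 95 mm from the hinge.
- press_foot: rubber foot, 24 mm diameter, on a short rod under the strap, 75 mm from the pillar's axis. Origin: centre of its underside. The cam lever drives it down evenly, 3.2 mm per rad; with the strap over the vessel it is 5.5 mm (at lever 0) above the cover's boss, meets it at about 1.7 and then presses on it.
- cover: loose aluminium cover seated in the vessel's mouth: 80 mm flange, 8 mm thick, with a 28 mm wide, 4 mm high boss on top (top of the boss 87 mm above the bench). Origin: centre of its underside, 69 mm above the bench. It stays seated.
- beaker: glass beaker, 60 mm diameter, 75 mm high, standing loose on the bench. Origin: centre of its underside.
- flask: conical glass flask, 68 mm diameter, 95 mm high, standing loose. Origin: centre of its underside.
- reagent_bottle: brown glass bottle with a black cap, 52 mm diameter, 105 mm high, standing loose. Origin: centre of its underside.
Mind the look-alikes: they are no part of the job. Of the things that look like the cover, the smallest one is meant.

How it is judged:
On the way, in this order (a step that is already met when the one before it is completed fails the run):
1. the strap lies over the cover, against its stop (value of joint strap below 0.06 rad), for 0.2 s.
2. the cam lever is fully down with the strap over the cover (value of joint lever above 1.8 rad and value of joint strap below 0.06 rad), for 0.2 s.
At the end, for the whole second after the job is handed in: The strap is within 0.06 rad of its stop over the cover, the lever is beyond 1.80 rad (within 7 degrees of its end stop), the foot presses on the cover with more than 2 N, and the cover is within 6 mm of where it was seated (all of step 2 and contact force between press_foot and cover above 2 N and distance of cover from where it was at the start of the episode below 0.006 m); the robot touches nothing.
It fails at once if the lever is pushed down while the strap is not yet over the cover (value of joint lever above 1.2 rad and value of joint strap above 0.12 rad).
It fails at once if the cover is lifted out of its seat (distance of cover from where it was at the start of the episode above 0.012 m).
It fails at once if the beaker is moved or knocked over (distance of beaker from where it was at the start of the episode above 0.02 m or angle between beaker's own z axis and vertical above 0.3 rad).
It fails at once if the flask is moved or knocked over (distance of flask from where it was at the start of the episode above 0.02 m or angle between flask's own z axis and vertical above 0.3 rad).
It fails at once if the bottle is moved or knocked over (distance of reagent_bottle from where it was at the start of the episode above 0.02 m or angle between reagent_bottle's own z axis and vertical above 0.3 rad).
It also fails if it takes over 51 s, if anything falls off the work surface, if the arm or the gripper's body presses on something with over 40 N, if the wrist force passes 120 N, or if a joint passes its speed limit or range.

## Robot

A 7-joint arm with a two-finger parallel gripper is mounted at the origin on the work surface. World frame = base frame: x ahead of the robot, y to its left, z up, the work surface at z = 0. Lengths are in m, angles in rad, forces in N, time in s.
With the tool pointing down it reaches from about 0.4 to 0.85 m from the base axis. Payload 4.5 kg.
Tool frame: the origin (TCP) lies where the fingers leave the gripper's body, on its centre line; the fingertips stand 73 mm ahead of it and the grasp point (between the pads) lies 54 mm ahead of it; z points along the fingers, y is the direction in which the jaws open and shut (so a half turn about z gives the same grasp; the last joint's range is limited). The gripper opens to 85 mm and grips with 20 to 120 N. Pads are 22 mm wide; open, the fingers measure 114 mm over their backs; the gripper's body (76 mm by 85 mm) begins 54 mm behind the grasp point. The pads swing forward as they close: fully open they stand 13 mm farther back than shut.
Start: joints at [1.229, 0.689, -0.195, 1.565, 0.157, 0.902, -0.215], TCP at [0.229, -0.581, 0.304] pointing down, gripper open.
Joint ranges: [-3.01, 3.01], [-0.46, 2.08], [-1.47, 1.51], [0.13, 2.56], [-1, 4.14], [0.04, 2.09], [-2.66, 2.66]. Speed limits (rad/s): [2.57, 2.57, 3.14, 3.14, 3.14, 3.14, 3.14].

## Interface

Orientations are given as a 3x3 rotation matrix whose columns are the frame's x, y, z axes.
In Python, from rig import robot, eyes gives the robot as it stands. The module is installed in compiled form; this text tells all that it offers.
- The arm moves only by the shell command python3 -m inch 'ROWS'. ROWS is JSON, a list that holds one entry, the list of rows, each a list of 7 numbers: the shift along the tool's x, y, z in m, then the turn, a rotation vector about the tool's x, y, z in rad, then the opening, from 0 (shut) to 1 (fully open). In form: [[[dx, dy, dz, rx, ry, rz, gripper], ...]]. A call has 1 to 20 rows; each row is the pose to reach, as a shift and turn from the pose commanded when the call began, along the tool's axes at that moment; what a row does not reach only later rows make up. A row lasts 1/8 s, in which the tool goes at most 62.5 mm and 10.7 degrees, less where a joint would pass 70% of its speed; a pose out of reach is approached as far as the arm can. A call with a gripper value outside its range is refused whole. The fingers move at their own pace and stop on an object; the grip force is fixed at half the most. Time passes only in rows, so rows that repeat a pose let the fingers close. It gives the time, the measured TCP pose, the force and the opening at its end, in the units of the state.
- robot.observe(): the state, without advancing time (a new reading comes with each control period).
- eyes.get_image(name): name is "scene" or "top" or "wrist"; returns the picture (400x640x3 uint8, red, green, blue); there is no depth.
- eyes.get_calibration(name): a dict with "fx", "fy", "cx", "cy" (pixels), "camera_from_world" (4x4, takes a point from world to camera coordinates). Camera axes: x right, y up, looking along -z (the intrinsics and any distortion apply to the point x, -y, -z); pixel columns grow to the right and rows downward; lengths in m; the calibration is good to about 2 mm. A picture is of the moment at which its call begins: read the wrist's pose just before it. get_calibration takes no time and is no camera call; for the wrist camera it gives the pose at the moment of the call.
- robot.job_done(): hands the job in, once; it reports no verdict.
The state is a dict: "time_s": time; "qpos": joint angles; "qd": joint speeds; "joint_torque": joint torques, N m; "eef_pos": TCP position; "tcp_rot": TCP orientation; "contact_force": force on the tool from outside, world axes, zero at the start; "ft_torque": the same for the moment, N m; "grip_width": finger opening in m.
Only numpy, scipy, OpenCV 4.12 (cv2) and the standard library are available. Lean on these libraries where they do the work, as an engineer would, in place of code of your own. Each camera call takes 0.05 s, during which the arm holds its last target. There are 200 camera calls.

## Working session

There is one attempt and no reset: what is moved stays moved. The work goes in short steps, Python scripts to look and compute and a shell command to move; the robot and the scene stay as the last step left them, time stands still between calls to the robot, and variables do not carry over. Pictures are saved under pics/ and viewed, about 8 in all and at most 12, crops included, and the job is handed in when it is done.

```bash
mkdir -p pics; cat > h.py <<'E'
import numpy as np,cv2
from rig import robot,eyes
def shot(n,f):
    im=eyes.get_image(n); cv2.imwrite('pics/'+f,im[:,:,::-1]); return im
def ray(n,u,v):
    c=eyes.get_calibration(n);T=np.array(c['camera_from_world']);R=T[:3,:3]
    d=np.array([(u-c['cx'])/c['fx'],-(v-c['cy'])/c['fy'],-1.]);return -R.T@T[:3,3],R.T@d
def at(n,u,v,z):
    o,d=ray(n,u,v);return o+d*(z-o[2])/d[2]
def px(n,p):
    c=eyes.get_calibration(n);T=np.array(c['camera_from_world']);q=T[:3,:3]@np.array(p)+T[:3,3]
    return np.array([c['cx']+c['fx']*q[0]/-q[2],c['cy']+c['fy']*-q[1]/-q[2]])
E
python3 - <<'E'
from h import *
np.set_printoptions(precision=3,suppress=True)
for n in('top','scene'):
    shot(n,n+'1.png');c=eyes.get_calibration(n);print(n,{k:c[k] for k in c if k!='camera_from_world'},ray(n,320,200))
s=robot.observe();print(s)
E
```

```text
top {'fx': 368.3996056340014, 'fy': 368.3996056340014, 'cx': 316.3588602238523, 'cy': 194.8527021570402} (array([0.454, 0.01 , 0.89 ]), array([ 0.166,  0.013, -0.986]))
scene {'fx': 439.8352792737689, 'fy': 439.8352792737689, 'cx': 319.7723331493815, 'cy': 191.24235813235526} (array([1.431, 0.099, 0.767]), array([-0.773, -0.076, -0.63 ]))
{'time_s': 0.1, 'qpos': array([ 1.229,  0.69 , -0.195,  1.566,  0.157,  0.903, -0.215]), 'qd': array([ 0.001, -0.002, -0.001, -0.003, -0.001, -0.002,  0.001]), 'joint_torque': array([ -0.005, -54.061,  -1.272, -15.899,   0.009,   0.004,  -0.   ]), 'eef_pos': array([ 0.229, -0.581,  0.303]), 'tcp_rot': array([[ 0.93 ,  0.367, -0.001],
       [ 0.367, -0.93 ,  0.002],
       [-0.   , -0.002, -1.   ]]), 'contact_force': array([-0.603,  0.268, -0.496]), 'ft_torque': array([ 0.027, -0.003,  0.006]), 'grip_width': 0.08564245546178477}
```

View pics/top1.png

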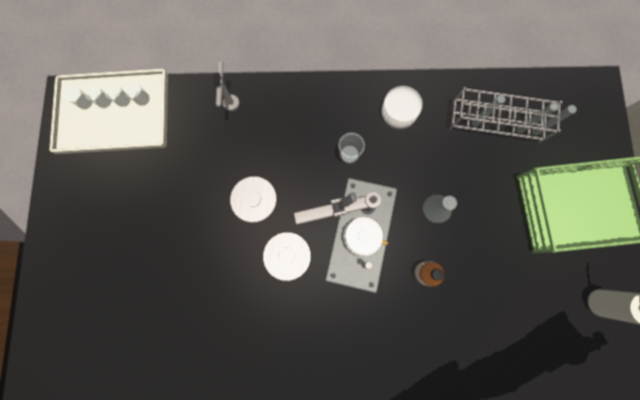

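View pics/scene1.png

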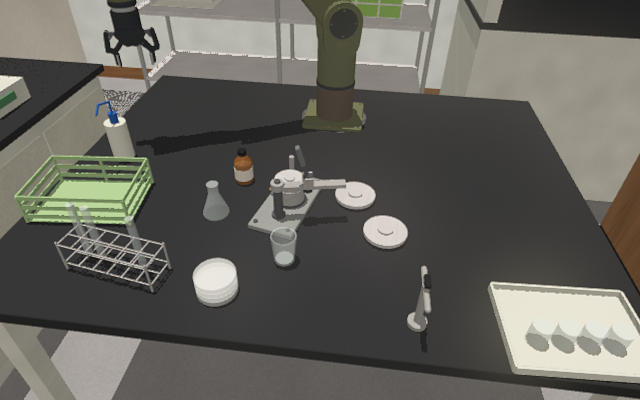

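Top view: the unit's base plate is at about (362,236), the vessel with its cover at (363,237), the pillar at (373,200), the strap end at (300,217) and the lever near (345,203). The beaker is at (350,150), the flask at (437,208) and the bottle at (430,273).

Things that could pass for the cover: plates at (253,199) and (287,257), and the stack of dishes at (402,107). The cover in the vessel (363,237) is the smallest. A close crop should confirm it.

```bash
python3 - <<'E'
from h import *
a=cv2.imread('pics/top1.png')[120:300,280:460];b=cv2.imread('pics/scene1.png')[135:275,190:370]
cv2.imwrite('pics/c1.png',np.hstack([cv2.resize(a,(400,400),interpolation=3),cv2.resize(b,(400,311),interpolation=3) if 0 else cv2.copyMakeBorder(cv2.resize(b,(400,311),interpolation=3),0,89,0,0,0)]))
cv2.imwrite('pics/c1.png',cv2.resize(a[40:180,:140],(700,600)[:1]*1+(700,),interpolation=3)[:600])
np.set_printoptions(precision=3,suppress=True)
print('pillar',at('top',373,200,.114),'vessel',at('top',363,237,.085),'end',at('top',297,218,.114))
for n,u,v in(('beaker',350,155),('flask',434,209),('bottle',430,274)):print(n,at('top',u,v,.02))
E
```

```text
pillar [ 0.583 -0.093  0.114] vessel [ 0.507 -0.073  0.085] end [0.546 0.068 0.114]
beaker [ 0.711 -0.053  0.02 ]
flask [ 0.576 -0.249  0.02 ]
bottle [ 0.426 -0.231  0.02 ]
```

View pics/c1.png

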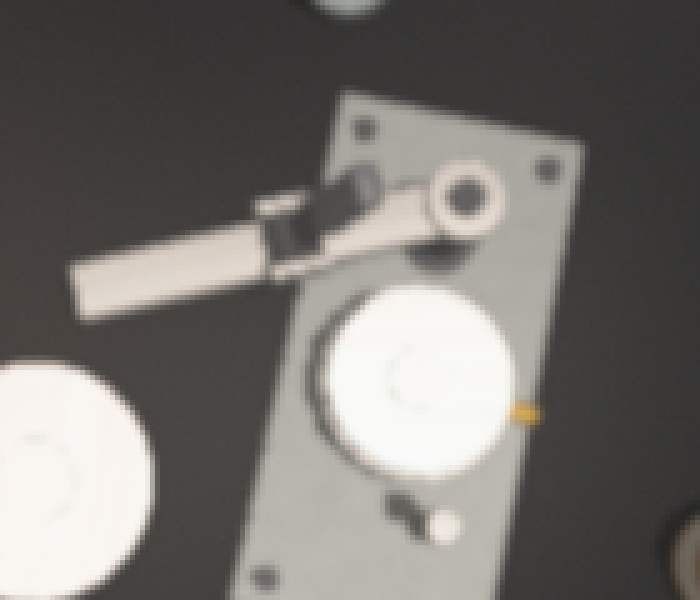

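```bash
cat >> h.py <<'E'
def unit2w(P,p): 
    c,s=np.cos(P[2]),np.sin(P[2]);return np.array([P[0]+c*p[0]-s*p[1],P[1]+s*p[0]+c*p[1],p[2]])
def strapw(P,q,r,off,z): # off>0: on pushing side (away from stop)
    d=np.array([-np.cos(q),np.sin(q)]);n=np.array([np.sin(q),np.cos(q)])
    a=np.array([.075,0])+r*d+off*n;return unit2w(P,(a[0],a[1],z))
E
python3 - <<'E'
from h import *
from scipy.optimize import least_squares
np.set_printoptions(precision=4,suppress=True)
obs=[((.075,0,.118),(373.2,199.4)),((0,0,.083),(363.6,236.2)),((-.06,-.0195,.11),(368.6,265.2))]
def f(P):
    r=[px('top',unit2w(P,p))-np.array(o) for p,o in obs]
    return np.concatenate(r+[px('top',strapw(P,P[3],.17,0,.114))-np.array([295,218.6])])
r=least_squares(f,[.507,-.073,-.22,1.1]);P=r.x;print(P,r.fun)
np.save('P.npy',P)
print('tips',strapw(P,P[3],.17,0,.114),strapw(P,0,.15,0,.114))
for l in(0,.2,.35):
    a=l-.436;s=.095*np.sin(a);z=.13+.095*np.cos(a);rr=.075+s
    print(l,'lever end px crop',(px('top',strapw(P,P[3],rr,0,z))-[280,160])*5, 'scene',px('scene',strapw(P,P[3],rr,0,z)))
print('scene strap end',px('scene',strapw(P,P[3],.17,0,.108)),'post',px('scene',unit2w(P,(-.06,-.0195,.11))))
E
```

```text
[ 0.5101 -0.0753 -0.2368  1.1082] [-0.1862  0.5226  0.3383 -0.5196 -0.1101 -0.014  -0.0294  0.0066]
tips [0.5449 0.0728 0.114 ] [ 0.4372 -0.0577  0.114 ]
0 lever end px crop [407.5729 177.3323] scene [289.992  148.1094]
0.2 lever end px crop [361.8936 185.4677] scene [297.6637 145.5257]
0.35 lever end px crop [325.05   193.1794] scene [303.7047 144.4584]
scene strap end [344.7107 182.6367] post [291.001 155.599]
```

```bash
cat > plan1.py <<'E'
from h import *
np.set_printoptions(precision=4,suppress=True)
P=np.load('P.npy');s=robot.observe();R=s['tcp_rot'];p=s['eef_pos']
def off(q): return .012+.011*abs(np.sin(q))+.0145*abs(np.cos(q))
zt=.094+.073
c=strapw(P,P[3],.14,off(P[3])+.022,zt)
print('start target',c,'delta tool above(z .3)',R.T@(np.append(c[:2],.3)-p), 'down',c[2]-.3)
y=-s['tcp_rot'][:,1]; print('turn about tool z',-(P[2]-np.arctan2(R[1,0],R[0,0])))
for q in list(np.linspace(P[3],0,12))+[-.03]:
    w=strapw(P,q,.14,off(q),zt)-c; cc,ss=np.cos(P[2]),np.sin(P[2])
    print(round(q,2),'tool dx dy mm',1e3*np.array([cc*w[0]+ss*w[1],ss*w[0]-cc*w[1]]))
E
python3 plan1.py
```

```text
start target [0.6007 0.0548 0.167 ] delta tool above(z .3) [ 0.5789 -0.455   0.0039] down -0.133
turn about tool z 0.6127134618209923
1.11 tool dx dy mm [-19.688    9.8174]
1.01 tool dx dy mm [-32.7556  13.8627]
0.91 tool dx dy mm [-45.5284  19.2483]
0.81 tool dx dy mm [-57.8602  25.9726]
0.71 tool dx dy mm [-69.599   34.0158]
0.6 tool dx dy mm [-80.5897  43.3386]
0.5 tool dx dy mm [-90.6768  53.8804]
0.4 tool dx dy mm [-99.7085  65.559 ]
0.3 tool dx dy mm [-107.5393   78.27  ]
0.2 tool dx dy mm [-114.0346   91.8878]
0.1 tool dx dy mm [-119.0734  106.266 ]
0.0 tool dx dy mm [-122.5525  121.2401]
-0.03 tool dx dy mm [-123.2941  125.1281]
```

```bash
python3 -m inch '[[[0.03,-0.02,-0.05,0,0,0.05,0],[0.07,-0.05,-0.06,0,0,0.1,0],[0.11,-0.08,-0.06,0,0,0.15,0],[0.15,-0.11,-0.06,0,0,0.2,0],[0.19,-0.14,-0.06,0,0,0.25,0],[0.23,-0.17,-0.06,0,0,0.3,0],[0.27,-0.2,-0.06,0,0,0.35,0],[0.31,-0.23,-0.06,0,0,0.4,0],[0.35,-0.26,-0.06,0,0,0.45,0],[0.39,-0.29,-0.06,0,0,0.5,0],[0.42,-0.325,-0.06,0,0,0.55,0],[0.45,-0.36,-0.06,0,0,0.6,0],[0.48,-0.38,-0.06,0,0,0.612,0],[0.51,-0.41,-0.06,0,0,0.612,0],[0.54,-0.43,-0.06,0,0,0.612,0],[0.57,-0.45,-0.05,0,0,0.612,0],[0.579,-0.455,-0.03,0,0,0.612,0],[0.579,-0.455,0,0,0,0.612,0],[0.579,-0.455,0.004,0,0,0.612,0],[0.579,-0.455,0.004,0,0,0.612,0]]]'
cat > chk.py <<'E'
from h import *
np.set_printoptions(precision=4,suppress=True)
P=np.load('P.npy');s=robot.observe();w=s['eef_pos'];cc,ss=np.cos(P[2]),np.sin(P[2]);d=w[:2]-P[:2]
print('t',s['time_s'],'unit pos',cc*d[0]+ss*d[1],-ss*d[0]+cc*d[1],'z',w[2],'F',s['contact_force'],'\n',s['tcp_rot'],'yaw',np.arctan2(s['tcp_rot'][1,0],s['tcp_rot'][0,0]),P[2],s['grip_width'])
E
python3 chk.py;python3 plan1.py|head -2
```

```text
time_s: 2.6
eef_pos: [0.6007, 0.0533, 0.2998]
tcp_rot: [[0.972, -0.235, -0.001], [-0.235, -0.972, -0.001], [-0.001, 0.001, -1.0]]
contact_force: [0.1, 0.5, -0.0]
grip_width: -0.0002
t 2.6 unit pos 0.05796042985961516 0.14626753996531844 z 0.2998107938201658 F [ 0.0645  0.5499 -0.0343] 
 [[ 0.9719 -0.2353 -0.0008]
 [-0.2353 -0.9719 -0.0008]
 [-0.0006  0.001  -1.    ]] yaw -0.23751848797562916 -0.23681889219113464 -0.0002170305009125066
start target [0.6007 0.0548 0.167 ] delta tool above(z .3) [-0.0004 -0.0015 -0.0002] down -0.133
turn about tool z -0.0006995957844945222
```

```bash
python3 -m inch '[[[0,-0.001,0.03,0,0,0,0],[0,-0.001,0.06,0,0,0,0],[0,-0.001,0.09,0,0,0,0],[0,-0.001,0.115,0,0,0,0],[0,-0.001,0.133,0,0,0,0],[0,-0.001,0.133,0,0,0,0]]]'
python3 - <<'E'
from h import *
a=shot('scene','s2.png')[130:270,230:410,::-1];b=shot('top','t2.png')[150:290,270:410,::-1]
cv2.imwrite('pics/c2.png',np.hstack([cv2.resize(a,(450,350),interpolation=3),cv2.resize(b,(350,350),interpolation=3)]))
E
```

```text
time_s: 3.35
eef_pos: [0.601, 0.055, 0.1665]
tcp_rot: [[0.972, -0.234, -0.001], [-0.234, -0.972, -0.0], [-0.001, 0.001, -1.0]]
contact_force: [-0.8, 0.0, 0.3]
grip_width: -0.0
```

View pics/c2.png

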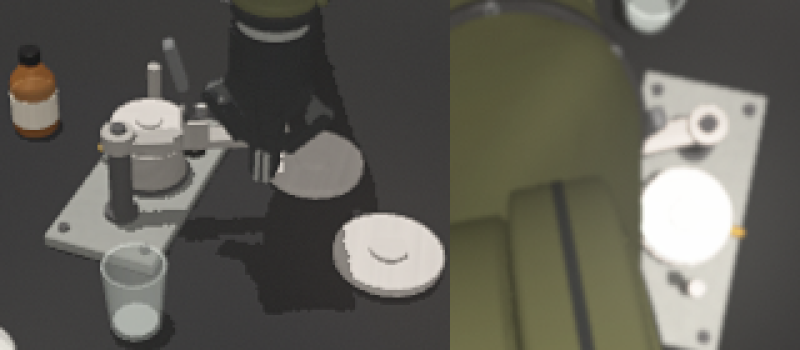

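Picture: the fingers are down at crop (262,165), on the outer side of the strap and clear of the lever (170,60), beaker and plates. Now the push.

```bash
python3 -m inch '[[[-0.01,0.005,0,0,0,0,0],[-0.02,0.01,0,0,0,0,0],[-0.026,0.012,0,0,0,0,0],[-0.033,0.014,0,0,0,0,0],[-0.039,0.0165,0,0,0,0,0],[-0.0455,0.019,0,0,0,0,0],[-0.052,0.0225,0,0,0,0,0],[-0.058,0.026,0,0,0,0,0],[-0.064,0.03,0,0,0,0,0],[-0.0695,0.034,0,0,0,0,0],[-0.075,0.0385,0,0,0,0,0],[-0.0805,0.0435,0,0,0,0,0],[-0.0855,0.0485,0,0,0,0,0],[-0.0905,0.054,0,0,0,0,0],[-0.095,0.0595,0,0,0,0,0],[-0.0995,0.0655,0,0,0,0,0],[-0.1035,0.0715,0,0,0,0,0],[-0.1075,0.078,0,0,0,0,0],[-0.111,0.085,0,0,0,0,0],[-0.114,0.092,0,0,0,0,0]]]'; python3 chk.py
```

```text
time_s: 5.95
eef_pos: [0.4685, -0.0078, 0.1669]
tcp_rot: [[0.972, -0.234, -0.0], [-0.234, -0.972, -0.0], [-0.0, 0.0, -1.0]]
contact_force: [1.4, 0.6, -0.3]
grip_width: -0.0003
t 5.95 unit pos -0.05622748698888455 0.055862146828160285 z 0.1668916442042862 F [ 1.3696  0.6137 -0.2537] 
 [[ 0.9722 -0.234  -0.0001]
 [-0.234  -0.9722 -0.    ]
 [-0.      0.     -1.    ]] yaw -0.23618119714063415 -0.23681889219113464 -0.0002625762926708112
```

```bash
python3 -m inch '[[[-0.003,0.007,0,0,0,0,0],[-0.005,0.014,0,0,0,0,0],[-0.007,0.02,0,0,0,0,0],[-0.008,0.025,0,0,0,0,0],[-0.0085,0.028,0,0,0,0,0],[-0.0085,0.03,0,0,0,0,0],[-0.0085,0.031,0,0,0,0,0],[-0.0085,0.031,0,0,0,0,0]]]'; python3 chk.py|head -1
```

```text
time_s: 6.95
eef_pos: [0.4537, -0.0337, 0.1669]
tcp_rot: [[0.973, -0.231, 0.001], [-0.231, -0.973, 0.002], [0.0, -0.002, -1.0]]
contact_force: [1.6, 5.8, 1.1]
grip_width: -0.0004
t 6.95 unit pos -0.06455234691804715 0.027208232584360698 z 0.16690110641864805 F [1.6247 5.7901 1.0688]
```

```bash
python3 -m inch '[[[0,0.001,0,0,0,0,0],[0,0.002,0,0,0,0,0],[0,0.003,0,0,0,0,0],[0,0.003,0,0,0,0,0],[0,0.003,0,0,0,0,0]]]'; python3 chk.py|head -1
```

```text
time_s: 7.58
eef_pos: [0.4536, -0.0341, 0.1669]
tcp_rot: [[0.974, -0.228, 0.002], [-0.228, -0.974, 0.005], [0.001, -0.006, -1.0]]
contact_force: [1.7, 12.1, 0.6]
grip_width: 0.0003
t 7.575 unit pos -0.0645985030390255 0.026838248444402767 z 0.16693356107671142 F [ 1.7059 12.0925  0.5626]
```

```bash
python3 -m inch '[[[0,-0.015,0,0,0,0,0],[0,-0.035,0,0,0,0,0],[0,-0.04,-0.03,0,0,0,0],[0,-0.04,-0.08,0,0,0,0],[0,-0.04,-0.13,0,0,0,0],[0,-0.04,-0.165,0,0,0,0],[0.03,-0.03,-0.168,0,0,0,0],[0.07,-0.01,-0.168,0,0,0,0],[0.11,0.01,-0.168,0,0,0,0],[0.135,0.022,-0.168,0,0,0,0],[0.14,0.024,-0.168,0,0,0,0],[0.14,0.024,-0.168,0,0,0,0]]]'; python3 chk.py
python3 - <<'E'
from h import *
P=np.load('P.npy')
a=shot('scene','s3.png')[110:250,230:410,::-1];b=shot('wrist','w3.png')[:,:,::-1]
cv2.imwrite('pics/c3.png',np.hstack([cv2.resize(a,(450,350),interpolation=3),cv2.resize(b,(350,219),interpolation=3) if 0 else cv2.copyMakeBorder(cv2.resize(b,(350,219)),0,131,0,0,0)]))
for l in(0,.1,.2,.3):
    s=np.sin(l-.436);c=np.cos(l-.436)
    print(l,(px('scene',strapw(P,0,.075+.095*s,0,.13+.095*c))-[230,110])*2.5)
print('strap end q',[(px('scene',strapw(P,q,.17,0,.114))-[230,110])*2.5 for q in(0,.06,.12)])
E
```

```text
time_s: 9.07
eef_pos: [0.5823, -0.0941, 0.3344]
tcp_rot: [[0.972, -0.234, -0.002], [-0.234, -0.972, 0.0], [-0.002, 0.0, -1.0]]
contact_force: [0.0, 0.9, -0.4]
grip_width: 0.0
t 9.075 unit pos 0.07457466051198161 -0.0012871105503304905 z 0.3343825092690276 F [ 0.0415  0.8707 -0.3995] 
 [[ 0.9723 -0.2339 -0.0022]
 [-0.2339 -0.9723  0.0003]
 [-0.0022  0.0002 -1.    ]] yaw -0.23608596366514364 -0.23681889219113464 3.8988811769408746e-05
0 [127.84150205  78.43752778]
0.1 [131.52560502  70.74587925]
0.2 [135.33699768  63.77226062]
0.3 [139.22788359  57.59035344]
strap end q [array([181.36679654,  98.42520183]), array([189.88345445, 100.477385  ]), array([198.20612403, 102.81292065])]
```

View pics/c3.png

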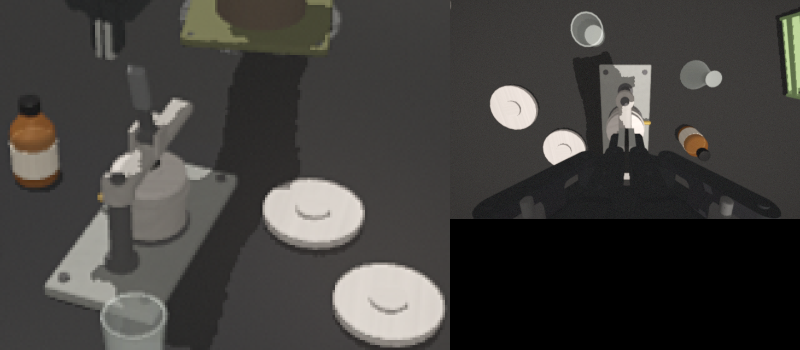

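```bash
python3 - <<'E'
import numpy as np
r=.08;x0,z0=.0746,.3344
for l in np.append(np.arange(0.15,1.92,.1),1.92):
    f=l-.436;x=-r*np.sin(f)+.006*np.cos(f)+.011;z=.13+r*np.cos(f)+.006*np.sin(f)+.073
    if f<0: z=.13+.08+.073-.003
    print(round(l,2),'dx',round(x-x0,4),'dz',round(z0-z,4))
E
```

```text
0.15 dx -0.0353 dz 0.0544
0.25 dx -0.0429 dz 0.0544
0.35 dx -0.0508 dz 0.0544
0.45 dx -0.0587 dz 0.0513
0.55 dx -0.0667 dz 0.0512
0.65 dx -0.0747 dz 0.052
0.75 dx -0.0826 dz 0.0535
0.85 dx -0.0903 dz 0.0557
0.95 dx -0.0977 dz 0.0588
1.05 dx -0.1048 dz 0.0626
1.15 dx -0.1115 dz 0.067
1.25 dx -0.1176 dz 0.0721
1.35 dx -0.1233 dz 0.0778
1.45 dx -0.1283 dz 0.084
1.55 dx -0.1328 dz 0.0907
1.65 dx -0.1365 dz 0.0978
1.75 dx -0.1395 dz 0.1053
1.85 dx -0.1417 dz 0.113
1.92 dx -0.1428 dz 0.1185
```

```bash
python3 -m inch '[[[0,-0.001,0.02,0,0,0,0],[0,-0.001,0.04,0,0,0,0],[0,-0.001,0.055,0,0,0,0],[-0.015,-0.001,0.055,0,0,0,0],[-0.027,-0.001,0.055,0,0,0,0],[-0.035,-0.001,0.055,0,0,0,0],[-0.043,-0.001,0.055,0,0,0,0],[-0.051,-0.001,0.055,0,0,0,0],[-0.059,-0.001,0.055,0,0,0,0],[-0.067,-0.001,0.055,0,0,0,0],[-0.075,-0.001,0.055,0,0,0,0],[-0.083,-0.001,0.056,0,0,0,0],[-0.09,-0.001,0.057,0,0,0,0],[-0.098,-0.001,0.06,0,0,0,0],[-0.105,-0.001,0.063,0,0,0,0],[-0.1115,-0.001,0.067,0,0,0,0],[-0.1115,-0.001,0.067,0,0,0,0]]]'; python3 chk.py|head -1
```

```text
time_s: 11.3
eef_pos: [0.4734, -0.0673, 0.2674]
tcp_rot: [[0.972, -0.234, -0.003], [-0.234, -0.972, 0.0], [-0.003, 0.001, -1.0]]
contact_force: [-0.2, -0.6, 0.2]
grip_width: -0.0001
t 11.3 unit pos -0.0375094782939401 -0.0007703841094539067 z 0.2673920445097544 F [-0.2493 -0.6358  0.207 ]
```

```bash
python3 - <<'E'
from h import *
P=np.load('P.npy')
a=shot('scene','s4.png')[110:250,230:410,::-1]
cv2.imwrite('pics/c4.png',cv2.resize(a,(720,560),interpolation=3))
E
```

```text
(no output)
```

View pics/c4.png

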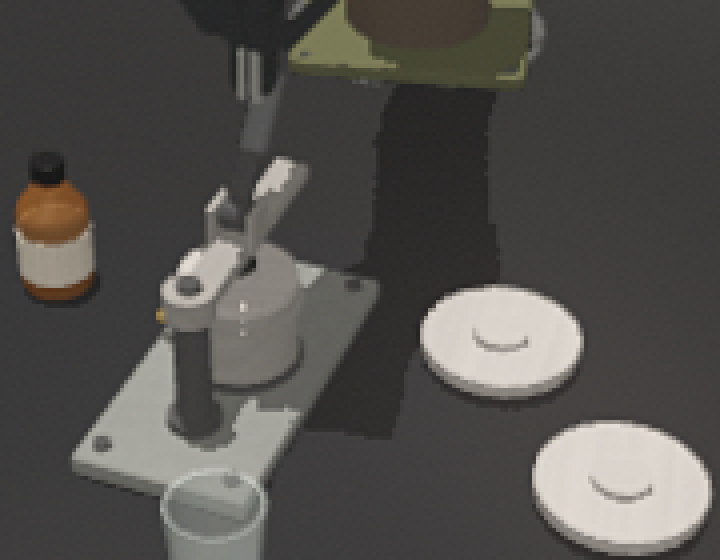

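Lever is over to about 1.1, moving with the fingers (240,90 to 250,190); the strap is still on its stop. Continuing.

```bash
python3 -m inch '[[[-0.006,0,0.005,0,0,0,0],[-0.012,0,0.011,0,0,0,0],[-0.017,0,0.017,0,0,0,0],[-0.021,0,0.024,0,0,0,0],[-0.025,0,0.031,0,0,0,0],[-0.028,0,0.038,0,0,0,0],[-0.03,0,0.044,0,0,0,0],[-0.031,0,0.049,0,0,0,0],[-0.031,0,0.052,0,0,0,0],[-0.031,0,0.052,0,0,0,0]]]'; python3 chk.py|head -1
```

```text
time_s: 12.6
eef_pos: [0.4451, -0.0603, 0.2156]
tcp_rot: [[0.972, -0.234, 0.001], [-0.234, -0.972, -0.0], [0.001, -0.0, -1.0]]
contact_force: [-0.0, -0.2, 0.1]
grip_width: -0.0
t 12.6 unit pos -0.06663344169431118 -0.0006717569737214133 z 0.21564300476703313 F [-0.0362 -0.2454  0.0846]
```

```bash
python3 -m inch '[[[0,0,0.001,0,0,0,0],[0,0,0.002,0,0,0,0],[0,0,0.003,0,0,0,0],[0,0,0.003,0,0,0,0]]]'; python3 chk.py|head -1
python3 - <<'E'
from h import *
P=np.load('P.npy')
a=shot('scene','s5.png')[110:250,230:410,::-1]
cv2.imwrite('pics/c5.png',cv2.resize(a,(720,560),interpolation=3))
for l in(1.2,1.6,1.92):
    f=l-.436;print(l,(px('scene',strapw(P,0,.075+.095*np.sin(f),0,.13+.095*np.cos(f)))-[230,110])*4)
E
```

```text
time_s: 13.1
eef_pos: [0.4457, -0.0604, 0.2144]
tcp_rot: [[0.972, -0.234, 0.003], [-0.234, -0.972, -0.0], [0.003, -0.0, -1.0]]
contact_force: [-2.7, -0.3, 19.0]
grip_width: -0.0001
t 13.1 unit pos -0.0660483403880567 -0.0006014577404180182 z 0.2143877252384372 F [-2.7013 -0.3119 18.9624] 
1.2 [273.01990848  69.07545288]
1.6 [285.74096747  95.05332141]
1.92 [289.96090012 127.48705058]
```

View pics/c5.png

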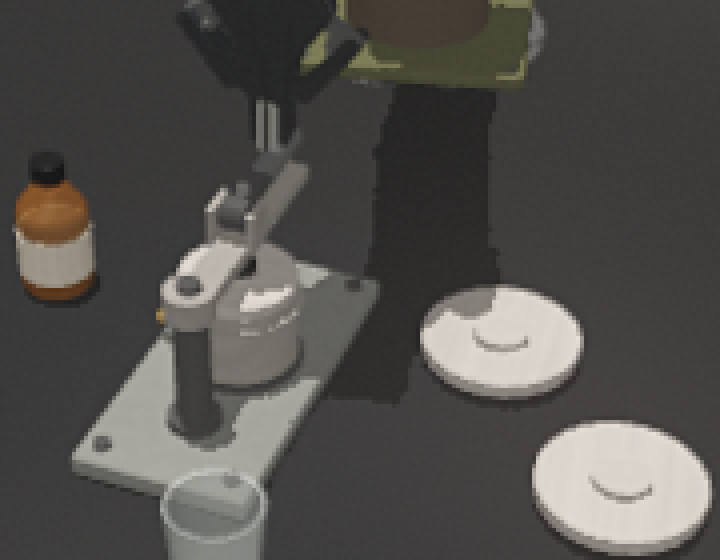

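Lever lies along the strap, its end at about (292,135) against (290,127) predicted for 1.92; 19 N reaction at the expected end-stop height. Backing off.

```bash
python3 -m inch '[[[0,0,-0.01,0,0,0,0],[0,0,-0.03,0,0,0,0],[0,0,-0.06,0,0,0,0],[0,0,-0.09,0,0,0,0],[0,0,-0.12,0,0,0,0],[-0.03,0,-0.15,0,0,0,0],[-0.05,0,-0.15,0,0,0,0],[-0.05,0,-0.15,0,0,0,0]]]'; python3 chk.py|head -1
python3 - <<'E'
from h import *
P=np.load('P.npy')
a=shot('scene','s6.png')[130:220,260:350,::-1]
cv2.imwrite('pics/c6.png',cv2.resize(a,(590,590),interpolation=3))
for l in(1.6,1.8,1.92):
    f=l-.436;print(l,(px('scene',strapw(P,0,.075+.095*np.sin(f),0,.13+.095*np.cos(f)))-[260,130])*6.556)
print([(px('scene',strapw(P,q,.17,0,.114))-[260,130])*6.556 for q in(0,.06,.12)])
E
```

```text
time_s: 14.15
eef_pos: [0.3953, -0.0485, 0.3634]
tcp_rot: [[0.972, -0.234, 0.0], [-0.234, -0.972, -0.0], [0.0, 0.0, -1.0]]
contact_force: [0.6, 0.1, -0.5]
grip_width: -0.0
t 14.15 unit pos -0.11783264934257821 -0.0008514472506512168 z 0.3633592257273086 F [ 0.5879  0.0547 -0.4534] 
1.6 [271.64944568  24.67239379]
1.8 [277.01781225  56.29614798]
1.92 [278.5659153   77.83127589]
[array([278.93628726, 126.99024927]), array([301.27037095, 132.37189441]), array([323.09573964, 138.49660311])]
```

View pics/c6.png

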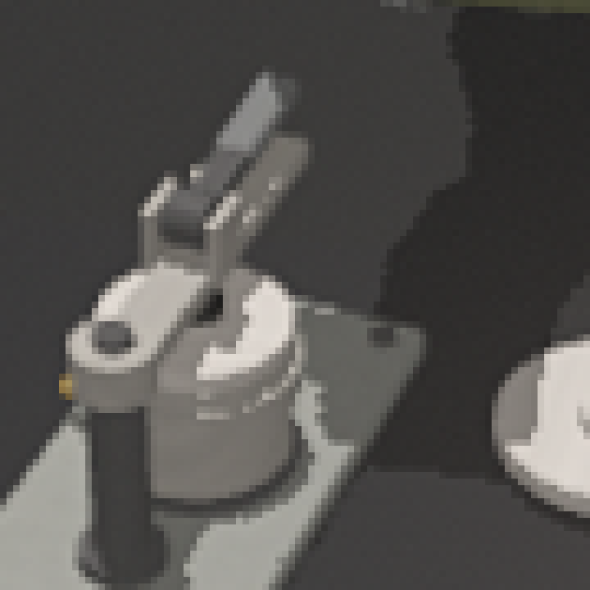

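Lever end is at about (282,85), against (279,78) for 1.92 and (277,56) for 1.8, so it is down. The strap end is partly hidden by the lever, so I'll move aside and check the strap angle from the top.

```bash
python3 -m inch '[[[0,0.04,-0.02,0,0,0,0],[0,0.09,-0.02,0,0,0,0],[0,0.14,-0.02,0,0,0,0],[0,0.19,-0.02,0,0,0,0],[0,0.24,-0.02,0,0,0,0],[0,0.28,-0.02,0,0,0,0],[0,0.3,-0.02,0,0,0,0],[0,0.3,-0.02,0,0,0,0]]]'|head -2
python3 - <<'E'
from h import *
P=np.load('P.npy')
a=shot('top','t7.png')[180:300,310:430,::-1]
cv2.imwrite('pics/c7.png',cv2.resize(a,(600,600),interpolation=3))
for q in(0,.06):
  print(q,[(px('top',strapw(P,q,.17,o,.114))-[310,180])*5 for o in(-.012,.012)])
for l in (1.8,1.92):
  f=l-.436;print(l,[(px('top',strapw(P,0,.075+.095*np.sin(f),o,.13+.095*np.cos(f)))-[310,180])*5 for o in(-.009,.009)])
print('post',(px('top',unit2w(P,(-.06,-.0195,.11)))-[310,180])*5)
for n,u,v in(('beaker',350,155),):pass
c=cv2.absdiff(cv2.imread('pics/top1.png'),cv2.imread('pics/t7.png')).max(2)
print('diff beaker,flask,bottle',[int((c[y0:y1,x0:x1]>40).sum()) for x0,x1,y0,y1 in((335,368,128,168),(420,460,190,225),(412,447,258,290))])
E
```

```text
time_s: 15.2
eef_pos: [0.3259, -0.3423, 0.3824]
0 [array([258.01097043, 506.34508213]), array([200.68317203, 492.48603659])]
0.06 [array([233.36804155, 501.44543033]), array([176.99552303, 484.14335123])]
1.8 [array([260.39215131, 504.03389934]), array([215.32059955, 493.14240959])]
1.92 [array([256.71998004, 506.79662308]), array([212.31905614, 496.06146259])]
post [292.44946767 425.9297899 ]
diff beaker,flask,bottle [0, 0, 0]
```

View pics/c7.png

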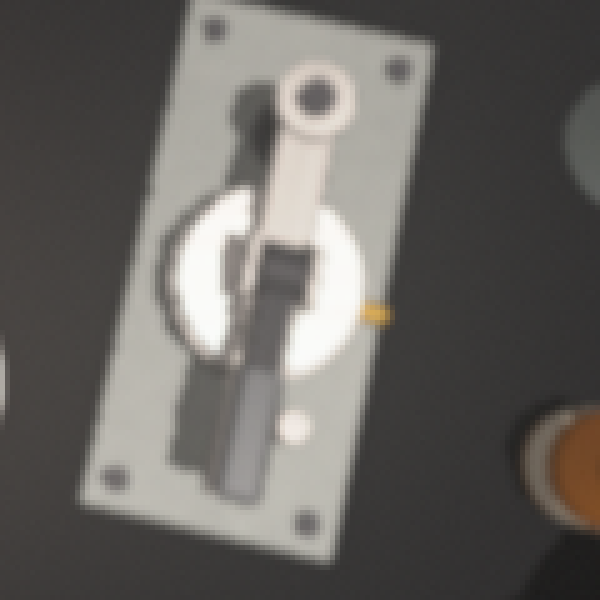

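Top view: the lever end spans about (220,493) to (262,502), against (212,496) to (257,507) predicted for strap 0, so the strap lies against the post at (294,427). The glassware is unchanged.

```bash
python3 -c "
from rig import robot
print(robot.job_done(),robot.observe()['contact_force'])"
```

```text
the job is handed in; nothing more can be done
the job is handed in; nothing more can be done
```

The clamp is closed and the job is handed in, with about 15 s used of the 51 s allowed. With the shut fingers I pushed the strap round to its post, then the lever over and fully down, and drew the arm clear.

**Strap:** it met the post firmly, at 12 N with under 0.5 mm of further travel. In the last top view the lever end lies within 2 mm of where it should be for strap 0.

**Lever:** it resisted with 19 N at its end-stop height. After I let go, its end stayed where it should be for 1.92 rad, within about 8 pixels of the enlarged crop (just over 1 camera pixel).

**Glassware:** the image areas around the beaker, flask and bottle were unchanged between the first and last top views. The cover still looked seated.

**Not checked:** I could not measure the foot's force on the cover. That it presses with more than 2 N is inferred from the lever being at its end stop. In one scene view the strap end looked about 1.5 camera pixels off its predicted place. It was partly hidden by the lever there, and the top view did not show the offset.

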